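# Wedge a stone cast tight in the bench cradle

### The job

Set the loose stone cast on the bed of the bench cradle with its flat heel towards the skewed cheek bar, its front towards the sprung white pad and its side touching the side stop. Then slide the wooden wedge, thin end first, flat along the bed into the gap between the heel and the cheek and drive it firmly until the pad has been squeezed well back on its springs and the cast is locked; push with feeling, because a hard shove chips the stone. Let go of everything and leave the other things on the counter where they are.

Things in the scene. Friction and masses are not known exactly. Their poses are not given: they have to be found in the camera images.
- cradle: Bench cradle, screwed to the counter. Origin: its underside; x towards the sprung pad, y towards the side stop, z up. Aluminium bed: x -85 to 75, y -105 to 50 mm, top at z 10 mm. Grey pad housing: x 46 to 70, y -30 to 30, up to z 36 mm. A cast touching stop and pad has its origin at x 2 (pad at rest) to 7 mm (pad fully back), y 0.5 mm.
- stop_face (a point): Middle of the side stop's face, looking to cradle -y, at cradle y 29.5 mm. The stop is a slick white plastic block: cradle x -19.5 to 12.5, y 29.5 to 43.5, up to z 24 mm. The cast's widest corner (cast x -18) meets it only if the cast's front is near the pad; otherwise the cast turns askew.
- pad (a joint): Travel of the sprung white pad along cradle +x: 0 at rest, 0.005 m on its hard stop. Springs: 2.2 N to start, 7.7 N at 5 mm. The cast is locked with the pad over 2.5 mm back. Pushing the wedge takes about 8 to 13 N for halfway and 12 to 19 N to the hard stop, depending on friction; then it rises steeply.
- pad_face (a point): Centre of the pad's face, which is slick plastic, 50 mm wide, 12 to 34 mm above the counter, looks to cradle -x and rests at cradle x 30 mm; it moves with the pad.
- cheek: Steel cheek bar, fixed on the bed, 18 mm thick, 66 mm long, 24 mm high. Origin: on the bed under the middle of its skewed face, which looks towards the pad. Axes parallel to the cradle's; it stands anywhere from cradle x -38 to -43 mm. The face lies at cheek x = 0.1636 y, so the gap to the heel is wide at -y and narrows towards +y like the wedge.
- wedge: Brown wooden wedge, 125 x 26 x 24 mm high, 50 g, lying flat. Origin: underside, mid length; y points to the thin end (nose, y +62.5). Its +x face (x 10.5 mm) is straight and goes against the heel; the -x face tapers from 12 mm thick at the nose to 25.9 mm at y -22.5. From there to y -62.5 is a parallel tail, x -10 to 10 mm, to grip or to push on its end.
- wedge_nose (a point): Middle of the wedge's thin end, 12 mm above its underside. Driven tight, it lies 5 to 70 mm on the +y side of the cradle's middle, and the wedge's y runs along the cradle's y. The wedge holds itself by friction when let go.
- wedge_tail (a point): Middle of the wedge's blunt end face, 12 mm above its underside.
- cast: Pale stone dental cast with a tooth arch, 56 x 58 x 32 mm, 90 g. Origin: middle of its underside. Base 16 mm high with upright sides: flat heel at x -28 (36 mm wide), front at x +28 (20 mm wide); sides 28.9 mm off the middle at x -18, 26 mm at x +14. Grip the base by its sides, 56 mm wide at x -2. The wedge must not press on it with over 45 N.
- cast_heel (a point): Middle of the cast's flat heel face, 8 mm above its underside.
- bur_block: Bystander: aluminium bur block with burs, 28 x 60 x 37 mm. Origin under its middle.
- articulator: Bystander: brass articulator with plaster, 70 x 64 x 67 mm. Origin under its middle.
- dappen: Bystander: small white dish, 35 mm across, 24 mm high. Origin under its middle.
- imp_tray: Bystander: metal impression tray with handle, 83 x 66 x 14 mm. Origin under its middle.
Things that resemble listed ones, but are neither listed nor needed, are in the scene too. What is shaped like the cast but blue or purple is not meant.

How it is judged:
On the way:
1. the cast stands on the cradle's bed, heel to the cheek, between cheek and pad (x of cast in the frame of cradle between -0.012 and 0.009 m and y of cast in the frame of cradle between -0.045 and 0.006 m and z of cast in the frame of cradle below 0.013 m and x of cast_heel in the frame of cradle below -0.015 m and contact force between the fingers and cast below 0.3 N), for 0.2 s.
At the end, for the whole second after the job is handed in: Cast flat on the bed, heel to the cheek, square within 0.12 rad, within 4 mm of the side stop; wedge flat on the bed between heel and cheek, pressing on each with over 3 N; sprung pad pushed back over 2.5 mm; all at rest and let go (value of joint pad above 0.0025 m and contact force between wedge and cast above 3 N and contact force between wedge and cheek above 3 N and y of cast in the frame of cradle between -0.004 and 0.005 m and z of cast in the frame of cradle below 0.013 m and angle between each of cast, wedge's own z axis and vertical below 0.09 rad and x of cast_heel in the frame of cradle below -0.015 m and angle between the x axis of cast and the x axis of cradle, either way round below 0.12 rad and z of wedge in the frame of cradle below 0.014 m and linear speed of each of cast, wedge below 0.005 m/s); the robot touches nothing.
It fails at once if the wedge presses on the cast with more than 45 N (chips the stone) (contact force between wedge and cast above 45 N).
It fails at once if a bystander is moved more than 20 mm (distance of any of bur_block, articulator, dappen, imp_tray from where it was at the start of the episode above 0.02 m).
It also fails if it takes over 72 s, if anything falls off the work surface, if the arm or the gripper's body presses on something with over 40 N, if the wrist force passes 120 N, or if a joint passes its speed limit or range.

### The arm

A 6-joint arm with a two-finger parallel gripper is mounted at the origin on a cart in front of the work surface, level with it; the furniture and walls round the work are solid. World frame = base frame: x ahead of the robot, y to its left, z up, the work surface at z = 0. Lengths are in m, angles in rad, forces in N, time in s.
With the tool pointing down it reaches from about 0.25 to 0.725 m from the base axis. Payload 4 kg.
Tool frame: the origin (TCP) lies on the front face of the gripper's body, between the roots of the fingers; the fingertips stand 73 mm ahead of it and the grasp point (between the pads) lies 54 mm ahead of it; z points along the fingers, y is the line along which they close (so a half turn about z gives the same grasp; the last joint's range is limited). The gripper opens to 85 mm and grips with 20 to 120 N. Pads are 22 mm wide; open, the fingers measure 114 mm over their backs; the gripper's body (76 mm by 85 mm) begins 54 mm behind the grasp point. The pads swing forward as they close: fully open they stand 13 mm farther back than shut.
Start: joints at [1.326, 0.241, 0.005, 1.335, 0, 1.571], TCP at [0.121, 0.485, 0.304] pointing down, gripper open.
Joint ranges: [-2.72, 2.72], [-1.05, 1.87], [-1.09, 1.28], [-1.99, 2.15], [-1.42, 1.44], [-3.14, 3.14]. Speed limits (rad/s): [2.79, 2.79, 3.14, 3.14, 3.14, 3.14].

### API

Orientations are given as a unit quaternion [x, y, z, w].
In Python, from workcell import bot gives the robot as it stands. The module is installed in compiled form; this text tells all that it offers.
- The arm moves only by the tool step_arm, never from a script. Its argument "rows" is a list of rows, each a list of 2 entries, a list of its own where there are three numbers: the shift along the tool's x, y, z in mm, then the turn about the tool's z in degrees. A call has 1 to 12 rows; each row is the pose to reach, as a shift and turn from the pose commanded when the call began, along the tool's axes at that moment; what a row does not reach only later rows make up. A row lasts 1/8 s, in which the tool goes at most 62.5 mm and 10.7 degrees, less where a joint would pass 70% of its speed; a pose out of reach is approached as far as the arm can. A call with a gripper value outside its range is refused whole. "claw" is the gripper's target within -1 to 1 (shut at 1, half-way at 0, fully open at -1), set as the call begins (left out, the last holds). The fingers move at their own pace and stop on an object; the grip force is fixed at half the most. Time passes only in rows, so rows that repeat a pose let the fingers close. It gives the time, the measured TCP pose, the force, the opening and the grip force at its end, in the units of the state.
- bot.get_obs(): the state, without advancing time (a new reading comes with each control period).
- bot.camera(name): name is "scene" or "top"; returns (picture, depth): 400x640x3 uint8, red, green, blue; 400x640 float32, m along the optical axis (not along the pixel's ray), 0 where there is no reading.
- bot.camera_params(name): a dict with "fx", "fy", "cx", "cy" (pixels), "pose" (4x4, takes a point from camera to world coordinates). Camera axes: x right, y up, looking along -z (the intrinsics and any distortion apply to the point x, -y, -z); pixel columns grow to the right and rows downward; lengths in m; the calibration is good to about 2 mm. A picture is of the moment at which its call begins. camera_params takes no time and is no camera call.
- bot.job_done(): hands the job in; it is judged then, once.
Trained networks look in the newest picture that a camera, given by its name, has taken for a name from the list of things; names that differ only in an ending like _2 or _b are one class to them, and where a whole thing is asked for, a point or a joint stands for the part that bears it (a point fixed in the world has none). Each returns a list of dicts, best first, with "score" (0 to 1); they miss things now and then, are a little off and sometimes report something else, mostly with a low value. They report only what shows in the picture. A call takes as long as a camera call. They do not tell look-alikes from the thing itself.
- bot.trace(target, camera): "pixels" (400x640 bool, what is visible of it) and "uv" ([column, row] in pixels, amid what is visible of it).
The state is a dict: "clock": time; "joint_pos": joint angles; "joint_vel": joint speeds; "tau": joint torques, N m; "eef_pos": TCP position; "tool_rot": TCP orientation; "ft_force": force on the tool from outside, world axes, zero at the start; "ft_torque": the same for the moment, N m; "grip_width": finger opening in m; "grasp_force": force on a finger pad.
Only numpy, scipy, OpenCV 4.12 (cv2) and the standard library are available. Lean on these libraries where they do the work, as an engineer would, in place of code of your own. Each camera call takes 0.05 s, during which the arm holds its last target. There are 200 camera calls.

## Working session

There is one attempt and no reset: what is moved stays moved. The work goes in short steps, Python scripts to look and compute and a tool call to move; the robot and the scene stay as the last step left them, time stands still between calls to the robot, and variables do not carry over. Pictures are saved under pics/ and viewed, at most 10 in all, crops included, and the job is handed in when it is done.

Besides the shell and the picture viewer there is one more tool, called after ">>>" by a JSON object that holds its "method" and its "body". step_arm: Moves the arm, as the interface text tells. Its arguments: {"type":"object","properties":{"rows":{"type":"array"},"claw":{"type":"number"}},"required":["rows"]}

```bash
mkdir -p pics; cat > h.py <<'E'
import numpy as np, cv2
from workcell import bot
def cloud(name,depth):
    p=bot.camera_params(name); v,u=np.mgrid[0:400,0:640]
    c=np.stack([(u-p['cx'])/p['fx']*depth,-(v-p['cy'])/p['fy']*depth,-depth,np.ones_like(depth)],-1)
    return (c@np.array(p['pose']).T)[...,:3]
def save(img,f): cv2.imwrite('pics/'+f,np.ascontiguousarray(img[...,::-1]))
E
python3 - <<'E'
from h import *
ims=[]
for n in ['top','scene']:
    im,d=bot.camera(n); ims.append(im); p=bot.camera_params(n); print(n,p['fx'],np.round(p['pose'],3).tolist(), [k for k in p])
    np.savez(n+'.npz',im=im,d=d,P=cloud(n,d))
    P=cloud(n,d)
    for t in ['cradle','cast','wedge','cheek','pad','bur_block','articulator','dappen','imp_tray','stop_face']:
        for r in bot.trace(t,n):
            m=r['pixels']&(d>0); q=P[m]
            print(t,round(r['score'],2),np.round(r['uv']).tolist(),m.sum(),np.round(np.median(q,0),3).tolist() if m.any() else '')
    save(im,n+'0.png')
print(bot.get_obs())
E
```

```text
top 410.60645750485594 [[-0.009, 0.986, -0.165, 0.315], [-1.0, -0.011, -0.009, -0.09], [-0.011, 0.165, 0.986, 1.232], [0.0, 0.0, 0.0, 1.0]] ['fx', 'fy', 'cx', 'cy', 'pose']
cradle 0.86 [318.0, 193.0] 2419 [0.54, -0.084, 0.011]
cast 0.81 [202.0, 246.0] 341 [0.383, 0.259, 0.019]
cast 0.78 [241.0, 189.0] 308 [0.55, 0.148, 0.02]
cast 0.74 [251.0, 227.0] 337 [0.441, 0.119, 0.018]
cast 0.19 [317.0, 193.0] 2518 [0.54, -0.086, 0.011]
wedge 0.57 [391.0, 201.0] 299 [0.507, -0.299, 0.025]
cheek 0.71 [307.0, 208.0] 155 [0.494, -0.048, 0.034]
bur_block 0.7 [245.0, 162.0] 196 [0.635, 0.141, 0.017]
articulator 0.71 [386.0, 145.0] 501 [0.674, -0.282, 0.058]
articulator 0.5 [389.0, 203.0] 328 [0.507, -0.301, 0.024]
dappen 0.42 [271.0, 245.0] 107 [0.375, 0.062, 0.018]
imp_tray 0.65 [311.0, 246.0] 243 [0.372, -0.062, 0.004]
stop_face 0.93 [321.0, 194.0] 2494 [0.54, -0.086, 0.011]
scene 455.95339053118875 [[0.164, 0.868, -0.47, -0.016], [-0.987, 0.143, -0.079, -0.165], [-0.002, 0.476, 0.879, 1.086], [0.0, 0.0, 0.0, 1.0]] ['fx', 'fy', 'cx', 'cy', 'pose']
cradle 0.88 [323.0, 212.0] 2914 [0.538, -0.088, 0.
[... 618 characters left out ...]
pos': array([ 1.32598459e+00,  2.40593315e-01,  5.01051775e-03,  1.33522588e+00,
       -3.66104965e-05,  1.57078219e+00]), 'joint_vel': array([ 1.53864622e-03, -5.59848571e-04, -5.89251174e-05,  2.21194268e-04,
       -1.73701488e-03,  1.08590525e-04]), 'tau': array([ 5.79835614e-04, -3.72220159e+01,  2.52695400e+01,  1.20944936e-03,
       -5.51973869e-05, -2.87739240e-06]), 'eef_pos': array([0.12119385, 0.48508467, 0.30391383]), 'tool_rot': array([ 1.22093414e-01,  9.92518613e-01, -8.36479496e-06,  1.74141566e-05]), 'ft_force': array([-0.20968129, -0.02648273, -0.41977372]), 'ft_torque': array([-0.0344896 , -0.05323831,  0.01514461]), 'grasp_force': 0.0, 'grip_width': 0.08556385369187301}
```

```bash
python3 - <<'E'
from h import *
im=np.load('scene.npz')['im']
save(cv2.resize(im[140:290,140:440],(800,400),interpolation=cv2.INTER_CUBIC),'s1.png')
im=np.load('top.npz')['im']
save(cv2.resize(im[130:280,170:430],(800,462),interpolation=cv2.INTER_CUBIC),'t1.png')
E
```

```text
(no output)
```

View pics/s1.png

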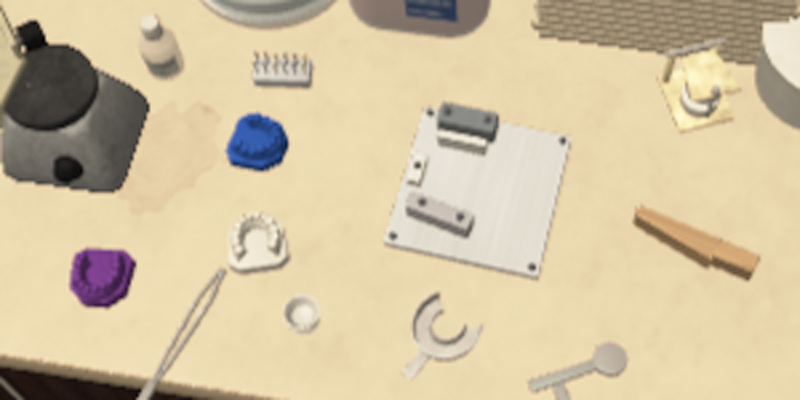

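View pics/t1.png

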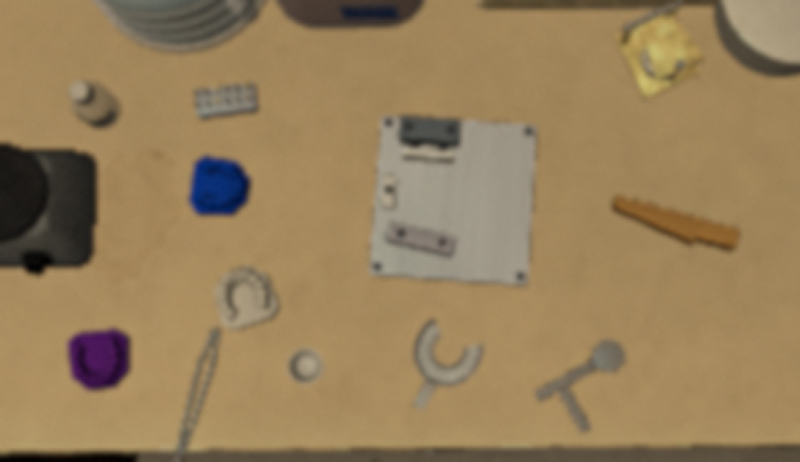

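The scene shows three cast-shaped things: blue (236,193), purple (178,242) and pale with a tooth arch (233,229). The description says pale, so I take (233,229). The wedge is at (402,232), with its thin end to the left. In the cradle, the pad is at the far side and the stop on the left. Next I fit the poses by silhouette.

```bash
cat >> h.py <<'E'
from scipy.optimize import minimize
CAST=[np.array([(-28,-18),(-18,-28.9),(14,-26),(28,-10),(28,10),(14,26),(-18,28.9),(-28,18)])/1e3]
WEDGE=[np.array([(10.5,62.5),(-1.5,62.5),(-15.4,-22.5),(10.5,-22.5)])/1e3,np.array([(-10,-22.5),(10,-22.5),(10,-62.5),(-10,-62.5)])/1e3]
BED=[np.array([(-85,-105),(75,-105),(75,50),(-85,50)])/1e3]
CHEEK=[np.array([(.1636*-33,-33),(.1636*33,33),(.1636*33-18,33),(-.1636*33-18,-33)])/1e3]
S=4
def project(name,X):
    p=bot.camera_params(name); T=np.linalg.inv(p['pose']); c=X@T[:3,:3].T+T[:3,3]
    return np.stack([p['fx']*c[:,0]/-c[:,2]+p['cx'],p['fy']*c[:,1]/c[:,2]+p['cy']],-1)
def render(name,polys,pose,z0,z1):
    x,y,a=pose; R=np.array([[np.cos(a),-np.sin(a)],[np.sin(a),np.cos(a)]]); m=np.zeros((400*S,640*S),np.uint8)
    for P in polys:
        w=P@R.T+[x,y]
        X=np.vstack([np.c_[w,np.full(len(w),z)] for z in (z0,z1)])
        h=cv2.convexHull(((project(name,X)+.5)*S*16).astype(np.float32))
        cv2.fillConvexPoly(m,np.round(h).astype(np.int32),1,shift=4)
    return m
def fit(masks,polys,p0,z0,z1):
    M={n:cv2.resize(m.astype(np.uint8),None,fx=S,fy=S,interpolation=cv2.INTER_NEAREST) for n,m in masks.items()}
    def cost(p):
        q=np.array([p[0],p[1],p[2]*20])
        return sum(1-np.sum(M[n]&(r:=render(n,polys,q,z0,z1)))/np.sum(M[n]|r) for n in M)/len(M)
    best=None
    s=np.array(p0)*[1,1,1/20]
    r=minimize(cost,s,method='Nelder-Mead',options=dict(initial_simplex=s+np.vstack([np.zeros(3),np.diag([.008,.008,.01])]),xatol=1e-4,fatol=1e-5))
    return np.round(r.x*[1,1,20],4),round(r.fun,3)
def seg(t,name,near):
    b=[r for r in bot.trace(t,name) if np.hypot(*(np.array(r['uv'])-near))<25]
    return b[0]['pixels'] if b else None
E
python3 - <<'E'
from h import *
U=dict(cast=dict(top=(251,227),scene=(233,229)),wedge=dict(top=(391,201),scene=(402,232)),cradle=dict(top=(318,193),scene=(323,212)),cheek=dict(top=(307,208),scene=(304,221)))
for t,po,p0,z in [('cast',CAST,None,(0,.022)),('wedge',WEDGE,(.505,-.3,-.3),(0,.024)),('cradle',BED,(.545,-.06,0),(0,.01)),('cheek',CHEEK,(.505,-.05,0),(.01,.034))]:
    M={n:seg(t,n,U[t][n]) for n in U[t]}; M={n:m for n,m in M.items() if m is not None}
    for sub in [M]+[{n:M[n]} for n in M]:
        if t=='cast':
            print(t,list(sub),sorted([fit(sub,po,(.438,.12,a),*z) for a in np.arange(0,6.28,.785)],key=lambda r:r[1])[:4])
        else: print(t,list(sub),fit(sub,po,p0,*z))
im=np.load('scene.npz')['im']
save(cv2.resize(im[205:255,208:258],(500,500),interpolation=cv2.INTER_CUBIC),'c1.png')
E
```

```text
cast ['top', 'scene'] [(array([0.4432, 0.1216, 0.2596]), np.float64(0.086)), (array([0.4431, 0.1217, 0.282 ]), np.float64(0.087)), (array([0.4414, 0.1196, 4.7666]), np.float64(0.109)), (array([0.4417, 0.1195, 4.7411]), np.float64(0.111))]
cast ['top'] [(array([0.4436, 0.1213, 0.3187]), np.float64(0.063)), (array([0.4434, 0.1212, 0.3644]), np.float64(0.064)), (array([0.4431, 0.1197, 4.9423]), np.float64(0.081)), (array([0.4421, 0.119 , 4.7281]), np.float64(0.09))]Traceback (most recent call last):
  File "<stdin>", line 7, in <module>
  File "h.py", line 32, in fit
    r=minimize(cost,s,method='Nelder-Mead',options=dict(initial_simplex=s+np.vstack([np.zeros(3),np.diag([.008,.008,.01])]),xatol=1e-4,fatol=1e-5))
    res = _minimize_neldermead(fun, x0, args, callback, bounds=bounds,
                               **options)
    fsim[j] = func(sim[j])
              ~~~~^^^^^^^^
    fx = function(np.copy(x), *(wrapper_args + args))
  File "h.py", line 29, in cost
    return sum(1-np.sum(M[n]&(r:=render(n,polys,q,z0,z1)))/np.sum(M[n]|r) for n in M)/len(M)
           ~~~^^^^^^^^^^^^^^^^^^^^^^^^^^^^^^^^^^^^^^^^^^^^^^^^^^^^^^^^^^^^^^^^^^^^^^^
  File "h.py", line 29, in <genexpr>
    return sum(1-np.sum(M[n]&(r:=render(n,polys,q,z0,z1)))/np.sum(M[n]|r) for n in M)/len(M)
                                 ~~~~~~^^^^^^^^^^^^^^^^^
  File "h.py", line 22, in render
    h=cv2.convexHull(((project(name,X)+.5)*S*16).astype(np.float32))
                       ~~~~~~~^^^^^^^^
  File "h.py", line 15, in project
    p=bot.camera_params(name); T=np.linalg.inv(p['pose']); c=X@T[:3,:3].T+T[:3,3]
ValueError: time passes only in moves, steps and waits
```

```bash
sed -i 's/^def cloud/import functools\n@functools.cache\ndef cp(name): return bot.camera_params(name)\ndef cloud/; s/p=bot.camera_params(name)/p=cp(name)/' h.py
python3 - <<'E'
from h import *
im=np.load('scene.npz')['im']
save(cv2.resize(im[205:255,208:258],(500,500),interpolation=cv2.INTER_CUBIC),'c1.png')
U=dict(cast=dict(top=(251,227),scene=(233,229)),wedge=dict(top=(391,201),scene=(402,232)),cradle=dict(top=(318,193),scene=(323,212)),cheek=dict(top=(307,208),scene=(304,221)))
for n in ['top','scene']: bot.camera(n)
for t,po,p0,z in [('cast',CAST,None,(0,.022)),('wedge',WEDGE,(.505,-.3,-.3),(0,.024)),('cradle',BED,(.545,-.06,0),(0,.01)),('cheek',CHEEK,(.505,-.05,0),(.01,.034))]:
    M={n:seg(t,n,U[t][n]) for n in U[t]}; M={n:m for n,m in M.items() if m is not None}
    for sub in [M]+[{n:M[n]} for n in M]:
        if t=='cast':
            print(t,list(sub),sorted([fit(sub,po,(.442,.12,a),*z) for a in (.28,4.75,4.2,.8)],key=lambda r:r[1])[:3])
        else: print(t,list(sub),fit(sub,po,p0,*z))
E
```

```text
cast ['top', 'scene'] [(array([0.4435, 0.1234, 0.3383]), np.float64(0.132)), (array([0.4434, 0.1231, 0.3511]), np.float64(0.132)), (array([0.4417, 0.1213, 4.6277]), np.float64(0.143))]
cast ['top'] [(array([0.4423, 0.1214, 0.2607]), np.float64(0.179)), (array([0.4417, 0.1199, 4.7903]), np.float64(0.179)), (array([0.4424, 0.1219, 0.4452]), np.float64(0.179))]
cast ['scene'] [(array([0.4438, 0.1235, 0.3475]), np.float64(0.083)), (array([0.4433, 0.1236, 0.2854]), np.float64(0.085)), (array([0.4419, 0.1223, 4.668 ]), np.float64(0.101))]
wedge ['top', 'scene'] (array([ 0.5107, -0.2955, -0.2634]), np.float64(0.146))
wedge ['top'] (array([ 0.5101, -0.2993, -0.2677]), np.float64(0.194))
wedge ['scene'] (array([ 0.5108, -0.2955, -0.2646]), np.float64(0.096))
cradle ['top', 'scene'] (array([ 0.5455, -0.0538, -0.0884]), np.float64(0.104))
cradle ['top'] (array([ 0.5446, -0.0534, -0.0836]), np.float64(0.076))
cradle ['scene'] (array([ 0.5472, -0.0539, -0.0975]), np.float64(0.126))
cheek ['top', 'scene'] (array([ 0.5046, -0.0486, -0.0514]), np.float64(0.135))
cheek ['top'] (array([ 0.5043, -0.0497, -0.0472]), np.float64(0.116))
cheek ['scene'] (array([ 0.5052, -0.0481, -0.0629]), np.float64(0.147))
```

View pics/c1.png

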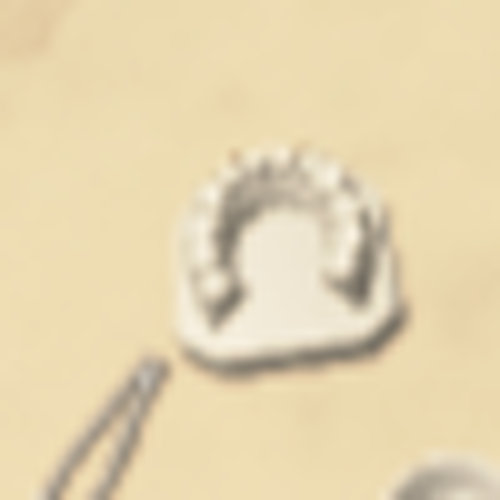

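The crop confirms it: pale cast, heel towards the robot, yaw about +0.3. Next I refine by colour and set up the move maths.

```bash
cat >> h.py <<'E'
def cmask(name,im,kind,box):
    hsv=cv2.cvtColor(im,cv2.COLOR_RGB2HSV).astype(int); h,s,v=hsv[...,0],hsv[...,1],hsv[...,2]
    m={'grey':s<45,'brown':(s>115)&(h<20)&(v>60)}[kind].astype(np.uint8)
    k=np.zeros_like(m); x0,y0,x1,y1=box; k[y0:y1,x0:x1]=m[y0:y1,x0:x1]
    n,l,st,_=cv2.connectedComponentsWithStats(k); k=(l==1+np.argmax(st[1:,4])).astype(np.uint8)
    c,_=cv2.findContours(k,cv2.RETR_EXTERNAL,cv2.CHAIN_APPROX_NONE)
    if kind=='grey': cv2.drawContours(k,c,-1,1,-1)
    return k>0
def move(x,y,z,yaw):
    o=bot.get_obs(); from scipy.spatial.transform import Rotation as R
    r=R.from_quat(o['tool_rot']).as_matrix(); d=r.T@(np.array([x,y,z])-o['eef_pos'])*1e3
    c=np.arctan2(r[1,1],r[0,1]); t=np.degrees(-(yaw-c)); t=(t+90)%180-90
    print('shift',np.round(d,1).tolist(),'turn',round(t,1),'| clock',round(o['clock'],2),'ft',np.round(o['ft_force'],1).tolist(),'w',round(o['grip_width'],4),'j6',round(o['joint_pos'][5],2),'pos',np.round(o['eef_pos'],4).tolist())
E
python3 - <<'E'
from h import *
B=dict(bed=dict(top=(285,163,350,227),scene=(280,175,360,246)),wed=dict(top=(365,190,415,215),scene=(373,210,430,250)))
for k,kind,po,p0,z in [('bed','grey',BED,(.5455,-.0538,-.08),(.0,.01)),('wed','brown',WEDGE,(.51,-.297,-.265),(0,.024))]:
    M={}
    for n in ['top','scene']:
        im=np.load(n+'.npz')['im']; M[n]=cmask(n,im,kind,B[k][n]); print(n,M[n].sum(),render(n,po,p0,*z).sum()/16)
    for sub in [M]+[{n:M[n]} for n in M]: print(k,list(sub),fit(sub,po,p0,*z))
move(.443,.1215,.15,.29+np.pi/2)
E
```

```text
top 2436 2712.5
scene 3198 3245.375
bed ['top', 'scene'] (array([ 0.5462, -0.0542, -0.0813]), np.float64(0.07))
bed ['top'] (array([ 0.5457, -0.0515, -0.0764]), np.float64(0.101))
bed ['scene'] (array([ 0.5462, -0.0543, -0.0825]), np.float64(0.038))
top 423 348.1875Traceback (most recent call last):
  File "<stdin>", line 6, in <module>
  File "h.py", line 44, in cmask
    n,l,st,_=cv2.connectedComponentsWithStats(k); k=(l==1+np.argmax(st[1:,4])).astype(np.uint8)
                                                          ~~~~~~~~~^^^^^^^^^^
    return _wrapfunc(a, 'argmax', axis=axis, out=out, **kwds)
    return bound(*args, **kwds)
ValueError: attempt to get argmax of an empty sequence
```

>>> {"method": "step_arm", "body": {"rows": [[[-50,-34,10],-6],[[-100,-69,25],-12],[[-150,-103,45],-18],[[-200,-138,65],-24],[[-250,-172,85],-30],[[-300,-206,105],-30.6],[[-350,-241,125],-30.6],[[-400,-275,150],-30.6],[[-400,-275,154],-30.6],[[-400,-275,154],-30.6]], "claw": -1}}

```text
clock: 2.95
eef_pos: [0.4422, 0.1209, 0.1493]
tool_rot: [-0.143, 0.99, 0.0, -0.001]
ft_force: [-0.5, -0.5, 0.2]
grip_width: 0.0856
grasp_force: 0.0
```

```bash
python3 - <<'E'
from h import *
move(.443,.1215,.069,.29+np.pi/2)
for n in ['top','scene']:
    bot.camera(n)
    for r in bot.trace('cast',n): print(n,r['score'],r['uv'],r['pixels'].sum())
E
```

```text
shift [-1.1, 0.3, 80.3] turn -0.1 | clock 2.95 ft [-0.5, -0.5, 0.2] w 0.0856 j6 -0.02 pos [0.4422, 0.1209, 0.1493]
top 0.73 [239.9, 188.4] 264
top 0.51 [250.9, 230.3] 145
scene 0.57 [234.2, 231.0] 430
```

>>> {"method": "step_arm", "body": {"rows": [[[0,0,40],0],[[0,0,70],0],[[0,0,80],0],[[0,0,80],0]]}}

```text
clock: 3.65
eef_pos: [0.4423, 0.122, 0.0701]
tool_rot: [-0.145, 0.989, -0.0, -0.0]
ft_force: [-0.3, -0.1, 0.5]
grip_width: 0.0856
grasp_force: 0.0
```

>>> {"method": "step_arm", "body": {"rows": [[[0,0,0],0],[[0,0,0],0],[[0,0,0],0],[[0,0,0],0],[[0,0,0],0],[[0,0,0],0]], "claw": 1}}

```text
clock: 4.4
eef_pos: [0.4436, 0.1218, 0.0717]
tool_rot: [-0.144, 0.99, 0.001, 0.001]
ft_force: [-2.7, 0.7, 8.4]
grip_width: 0.0535
grasp_force: 61.1
```

>>> {"method": "step_arm", "body": {"rows": [[[0,0,-30],0],[[0,0,-70],0],[[0,0,-100],0],[[0,0,-100],0],[[0,0,-100],0]]}}

```text
clock: 5.03
eef_pos: [0.4422, 0.1212, 0.1695]
tool_rot: [-0.144, 0.99, -0.0, -0.0]
ft_force: [-0.3, -0.3, -2.4]
grip_width: 0.0536
grasp_force: 63.7
```

```bash
python3 - <<'E'
from h import *
o=bot.get_obs();print(o['ft_force'],o['grip_width'],o['grasp_force'],o['eef_pos'])
im,d=bot.camera('scene'); P=cloud('scene',d); np.savez('g.npz',im=im,d=d)
uv=project('scene',o['eef_pos'][None]-[0,0,.06])[0]; print(uv)
u,v=np.round(uv).astype(int)
save(cv2.resize(im[v-45:v+45,u-60:u+60],(800,600),interpolation=cv2.INTER_CUBIC),'g1.png')
for r in bot.trace('cast','scene'):
    m=r['pixels']&(d>0); print(r['score'],r['uv'],m.sum(),np.median(P[m],0))
E
```

```text
[-0.33989185 -0.27671789 -2.43853202] 0.05358387351200574 63.66064030000416 [0.44217724 0.12116633 0.16953153]
[230.02987822 213.04337807]
0.69 [229.0, 216.6] 428 [0.43044412 0.12034459 0.11542162]
0.39 [243.7, 186.6] 9 [0.565864   0.13374083 0.02704009]
```

View pics/g1.png

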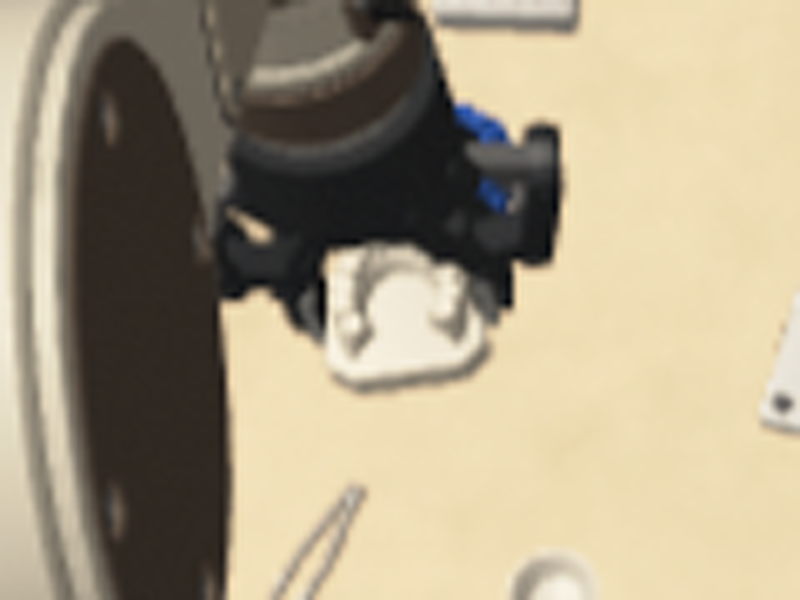

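The cast is held level. I measure the heel line from the points in the tool frame.

```bash
python3 - <<'E'
from h import *
from scipy.spatial.transform import Rotation as R
o=bot.get_obs(); r=R.from_quat(o['tool_rot']).as_matrix()
im,d=bot.camera('scene'); P=cloud('scene',d)
t=[q for q in bot.trace('cast','scene') if q['pixels'].sum()>200][0]
m=t['pixels']&(d>0); Q=(P[m]-o['eef_pos'])@r*1e3
Q=Q[np.abs(Q[:,2]-55)<30]
# forward axis = -tool x
f=-Q[:,0]; print('fwd pct',np.percentile(f,[0,1,2,5,10,50,99]), 'y',np.percentile(Q[:,1],[1,5,50,95,99]),'z',np.percentile(Q[:,2],[1,5,25,50,75,95,99]))
# heel edge line
ys=np.arange(-20,21,5)
for y in ys:
    k=np.abs(Q[:,1]-y)<2.5; print(y,np.sort(f[k])[:3].round(1),Q[k,2][np.argsort(f[k])[:3]].round(1))
E
```

```text
fwd pct [-31.32752553 -29.78107239 -29.19401017 -28.34094465 -27.63831213
 -12.48082892  14.49701827] y [-27.68718471 -24.14368988   1.56565139  22.53748943  25.99333253] z [37.62356975 39.65988553 45.55277869 53.87551469 56.21009419 62.56982474
 66.20872895]
-20 [-28.1 -28.1 -28. ] [59.7 60.3 55.2]
-15 [-29.6 -28.1 -27.8] [62.  58.5 64.9]
-10 [-28.8 -28.3 -28. ] [50.8 57.  58.2]
-5 [-29.4 -29.3 -28.9] [64.1 59.1 60.5]
0 [-29.9 -28.6 -28.2] [62.  59.3 60.5]
5 [-31.3 -28.8 -28.3] [53.3 63.  52.9]
10 [-29.5 -28.8 -28.5] [55.1 67.6 56.6]
15 [-30.4 -30.2 -29.1] [57.9 57.8 65.7]
20 [-29.9 -28.3 -27.6] [63.1 60.3 56.5]
```

```bash
cat >> h.py <<'E'
C=np.array([.546,-.054]); A=-.081
def cw(x,y): return C+np.array([[np.cos(A),-np.sin(A)],[np.sin(A),np.cos(A)]])@np.array([x,y])/1e3
def mc(x,y,z,yaw=A+np.pi/2): move(*cw(x,y),z,yaw)
E
python3 -c "
from h import *
mc(-3,-33,.15); mc(-3,-33,.085)"
```

```text
shift [-35.2, -227.2, 18.6] turn 21.2 | clock 5.22 ft [0.4, 1.1, -1.5] w 0.0532 j6 -0.02 pos [0.4418, 0.1211, 0.1687]
shift [-35.4, -227.2, 83.6] turn 21.2 | clock 5.22 ft [0.4, 1.1, -1.5] w 0.0532 j6 -0.02 pos [0.4418, 0.1211, 0.1687]
```

>>> {"method": "step_arm", "body": {"rows": [[[-9,-50,0],6],[[-18,-100,0],12],[[-27,-160,5],18],[[-35.3,-205,10],21.2],[[-35.3,-227.2,20],21.2],[[-35.3,-227.2,50],21.2],[[-35.3,-227.2,70],21.2],[[-35.3,-227.2,78],21.2],[[-35.3,-227.2,78],21.2],[[-35.3,-227.2,78],21.2]]}}

```text
clock: 6.48
eef_pos: [0.5418, -0.0861, 0.0927]
tool_rot: [0.04, 0.999, -0.0, 0.001]
ft_force: [-0.6, -0.8, -2.4]
grip_width: 0.0534
grasp_force: 63.6
```

```bash
python3 - <<'E'
from h import *
mc(-3,-33,.085)
im,d=bot.camera('scene')
save(cv2.resize(im[165:255,270:390],(800,600),interpolation=cv2.INTER_CUBIC),'g2.png')
E
```

```text
shift [1.4, -0.7, 7.7] turn 0.1 | clock 6.47 ft [-0.6, -0.8, -2.4] w 0.0534 j6 -0.08 pos [0.5418, -0.0861, 0.0927]
```

View pics/g2.png

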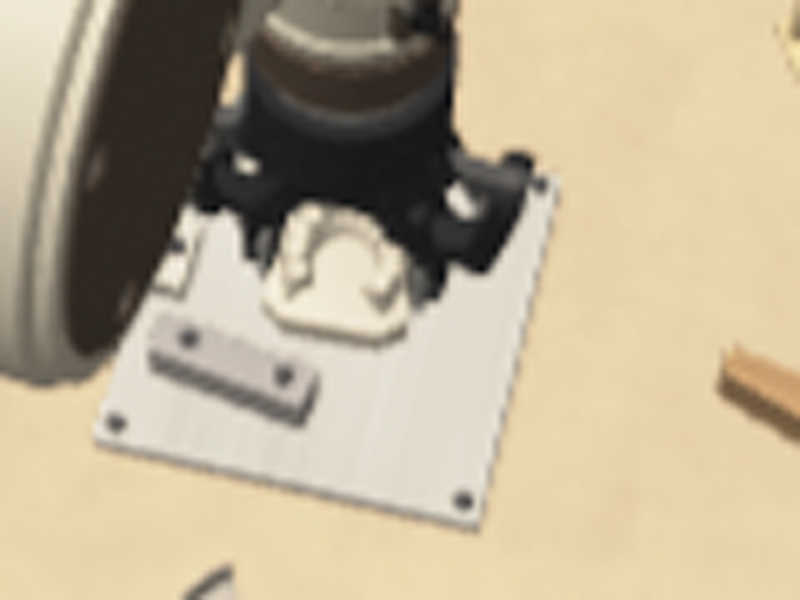

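The picture shows the cast over the bed at the crop centre, heel towards the cheek and front towards the pad. The cast is square and clear of the stop on the left. I lower it now.

>>> {"method": "step_arm", "body": {"rows": [[[1,-1,5],0],[[1,-1,9],0],[[1,-1,9.5],0],[[1,-1,9.5],0]]}}

```text
clock: 7.02
eef_pos: [0.5401, -0.0873, 0.0823]
tool_rot: [0.04, 0.999, 0.0, -0.0]
ft_force: [-0.2, 0.3, -0.8]
grip_width: 0.0531
grasp_force: 63.7
```

>>> {"method": "step_arm", "body": {"rows": [[[0,0,1],0],[[0,0,1],0]]}}

```text
clock: 7.28
eef_pos: [0.5403, -0.0873, 0.0819]
tool_rot: [0.04, 0.999, -0.0, 0.0]
ft_force: [-1.3, 0.3, 3.1]
grip_width: 0.0532
grasp_force: 64.0
```

>>> {"method": "step_arm", "body": {"rows": [[[-1,0,-1],0],[[-2,0,-1],0],[[-3,0,-1],0],[[-4,0,-1],0],[[-4,0,-1],0]]}}

```text
clock: 7.9
eef_pos: [0.5443, -0.0876, 0.0823]
tool_rot: [0.04, 0.999, 0.0, 0.0]
ft_force: [-0.7, 0.1, -0.9]
grip_width: 0.0533
grasp_force: 63.7
```

>>> {"method": "step_arm", "body": {"rows": [[[-1,0,0],0],[[-2,0,0],0],[[-2,0,0],0]]}}

```text
clock: 8.28
eef_pos: [0.5453, -0.0876, 0.0821]
tool_rot: [0.04, 0.999, 0.0, -0.001]
ft_force: [-1.9, -0.0, -0.9]
grip_width: 0.0535
grasp_force: 63.6
```

>>> {"method": "step_arm", "body": {"rows": [[[1,0,0.5],0],[[1,0,0.5],0]]}}

```text
clock: 8.52
eef_pos: [0.5451, -0.0876, 0.082]
tool_rot: [0.04, 0.999, -0.0, -0.0]
ft_force: [-2.4, 0.1, 0.4]
grip_width: 0.0531
grasp_force: 63.7
```

>>> {"method": "step_arm", "body": {"rows": [[[0,0,0],0],[[0,0,0],0],[[0,0,0],0],[[0,0,0],0]], "claw": -1}}

```text
clock: 9.02
eef_pos: [0.5454, -0.0877, 0.082]
tool_rot: [0.04, 0.999, -0.0, 0.0]
ft_force: [-0.2, -0.2, 0.5]
grip_width: 0.0854
grasp_force: 0.0
```

>>> {"method": "step_arm", "body": {"rows": [[[0,0,-40],0],[[0,0,-70],0],[[0,0,-70],0],[[0,0,-70],0]]}}

```text
clock: 9.52
eef_pos: [0.5447, -0.0876, 0.1513]
tool_rot: [0.04, 0.999, 0.0, -0.0]
ft_force: [-1.0, 0.6, -1.0]
grip_width: 0.0854
grasp_force: 0.0
```

```bash
python3 - <<'E'
from h import *
mc(4,-90,.155)
im,d=bot.camera('scene'); P=cloud('scene',d)
for r in bot.trace('cast','scene'):
    print(r['score'],r['uv'],r['pixels'].sum())
m=seg('cast','scene',(322,211))
if m is not None:
    q=fit({'scene':m},CAST,(*cw(2,-33),A),.01,.032); print(q); p=q[0]; d=p[:2]-C; print('cradle',d[0]*np.cos(A)+d[1]*np.sin(A),-d[0]*np.sin(A)+d[1]*np.cos(A),p[2]-A)
E
```

```text
shift [-2.5, -56.4, -3.7] turn 0.0 | clock 9.53 ft [-1.0, 0.6, -1.0] w 0.0854 j6 -0.08 pos [0.5447, -0.0876, 0.1513]
0.59 [318.4, 205.9] 384
(array([ 0.5437, -0.0859, -0.0302]), np.float64(0.132))
cradle 0.00028861645769999575 -0.03198150560152454 0.0508
```

```bash
python3 -c "
from h import *
mc(-1,-92,.150,A+np.pi/2+.09); mc(-1,-92,.088,A+np.pi/2+.09);mc(-1,-42,.088,A+np.pi/2+.09)"
```

```text
shift [2.0, -58.4, 0.5] turn -5.1 | clock 9.68 ft [0.1, 0.4, -0.1] w 0.0856 j6 -0.08 pos [0.5442, -0.0875, 0.1505]
shift [1.8, -58.5, 62.5] turn -5.1 | clock 9.68 ft [0.1, 0.4, -0.1] w 0.0856 j6 -0.08 pos [0.5442, -0.0875, 0.1505]
shift [1.8, -8.5, 62.5] turn -5.1 | clock 9.68 ft [0.1, 0.4, -0.1] w 0.0856 j6 -0.08 pos [0.5442, -0.0875, 0.1505]
```

>>> {"method": "step_arm", "body": {"rows": [[[2,-30,-5],-5.1],[[2,-59,-5],-5.1],[[2,-59,0],-5.1],[[2,-59,0],-5.1],[[2,-59,30],-5.1],[[2,-59,55],-5.1],[[2,-59,62],-5.1],[[2,-59,62],-5.1]], "claw": 1}}

```text
clock: 10.68
eef_pos: [0.5383, -0.1456, 0.0896]
tool_rot: [-0.005, 1.0, 0.0, -0.001]
ft_force: [-0.8, 0.6, 0.7]
grip_width: 0.0
grasp_force: 0.0
```

```bash
python3 -c "
from h import *
mc(-1,-42,.088,A+np.pi/2+.09)"
```

```text
shift [-3.8, 49.8, 1.6] turn 0.0 | clock 10.68 ft [-0.8, 0.6, 0.7] w 0.0 j6 -0.27 pos [0.5383, -0.1456, 0.0896]
```

>>> {"method": "step_arm", "body": {"rows": [[[-1,8,1],0],[[-2,16,1],0],[[-3,24,1],0],[[-3,31,1],0],[[-4,37,1],0],[[-4,42,1],0],[[-4,42,1],0]]}}

```text
clock: 11.55
eef_pos: [0.5424, -0.1039, 0.0891]
tool_rot: [-0.004, 1.0, 0.0, 0.0]
ft_force: [1.2, -1.0, 1.9]
grip_width: 0.0
grasp_force: 0.9
```

>>> {"method": "step_arm", "body": {"rows": [[[0,2,0],0],[[0,4,0],0],[[0,4,0],0]]}}

```text
clock: 11.92
eef_pos: [0.542, -0.1003, 0.0889]
tool_rot: [-0.004, 1.0, -0.0, 0.0]
ft_force: [0.9, -3.4, 3.8]
grip_width: -0.0004
grasp_force: 1.6
```

>>> {"method": "step_arm", "body": {"rows": [[[0,1,0],0],[[0,2,0],0],[[0,2,0],0]]}}

```text
clock: 12.3
eef_pos: [0.542, -0.0982, 0.0889]
tool_rot: [-0.004, 1.0, 0.0, -0.0]
ft_force: [-0.3, -2.6, 3.0]
grip_width: 0.0
grasp_force: 1.7
```

```bash
python3 - <<'E'
from h import *
mc(-1,-42,.088,A+np.pi/2+.09)
im,d=bot.camera('scene')
save(cv2.resize(im[165:255,270:390],(800,600),interpolation=cv2.INTER_CUBIC),'g3.png')
E
```

```text
shift [0.4, 2.5, 0.9] turn -0.0 | clock 12.3 ft [-0.3, -2.6, 3.0] w 0.0 j6 -0.19 pos [0.542, -0.0982, 0.0889]
```

View pics/g3.png

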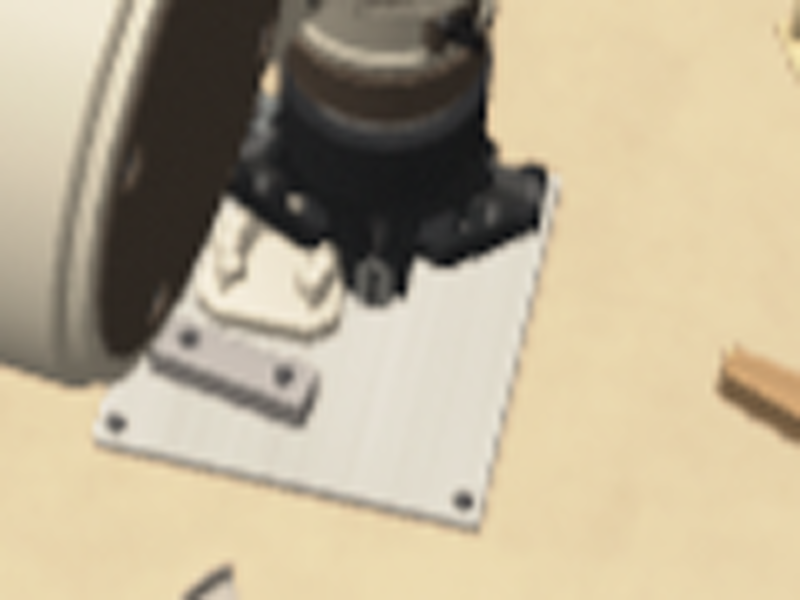

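The cast is sliding with the fingers towards the stop and looks square. I keep pushing in small steps until the stop is felt.

>>> {"method": "step_arm", "body": {"rows": [[[0,1,-1],0],[[0,2,-1],0],[[0,2,-1],0]]}}

```text
clock: 12.72
eef_pos: [0.5415, -0.0958, 0.0894]
tool_rot: [-0.004, 1.0, 0.0, -0.001]
ft_force: [0.0, 0.1, -0.4]
grip_width: 0.0001
grasp_force: 0.0
```

>>> {"method": "step_arm", "body": {"rows": [[[0,1,0],0],[[0,2,0],0],[[0,2,0],0]]}}

```text
clock: 13.1
eef_pos: [0.5419, -0.0941, 0.0899]
tool_rot: [-0.004, 1.0, 0.0, -0.0]
ft_force: [0.9, -0.2, -0.0]
grip_width: -0.0001
grasp_force: 0.0
```

>>> {"method": "step_arm", "body": {"rows": [[[0,1,0],0],[[0,2,0],0],[[0,3,0],0],[[0,3,0],0]]}}

```text
clock: 13.6
eef_pos: [0.5425, -0.0922, 0.0903]
tool_rot: [-0.004, 1.0, -0.001, 0.001]
ft_force: [0.3, -5.4, -0.3]
grip_width: 0.0001
grasp_force: 2.4
```

>>> {"method": "step_arm", "body": {"rows": [[[0,1,0],0],[[0,2,0],0],[[0,2,0],0]]}}

```text
clock: 13.98
eef_pos: [0.5431, -0.0914, 0.0906]
tool_rot: [-0.003, 1.0, -0.002, 0.001]
ft_force: [2.1, -8.4, 0.2]
grip_width: 0.0001
grasp_force: 4.0
```

```bash
python3 - <<'E'
from h import *
mc(-1,-42,.088,A+np.pi/2+.09)
im,d=bot.camera('scene')
save(cv2.resize(im[180:240,280:360],(800,600),interpolation=cv2.INTER_CUBIC),'g4.png')
E
```

```text
shift [1.6, -4.4, 2.7] turn -0.1 | clock 13.97 ft [2.1, -8.4, 0.2] w 0.0001 j6 -0.17 pos [0.5431, -0.0914, 0.0906]
```

View pics/g4.png

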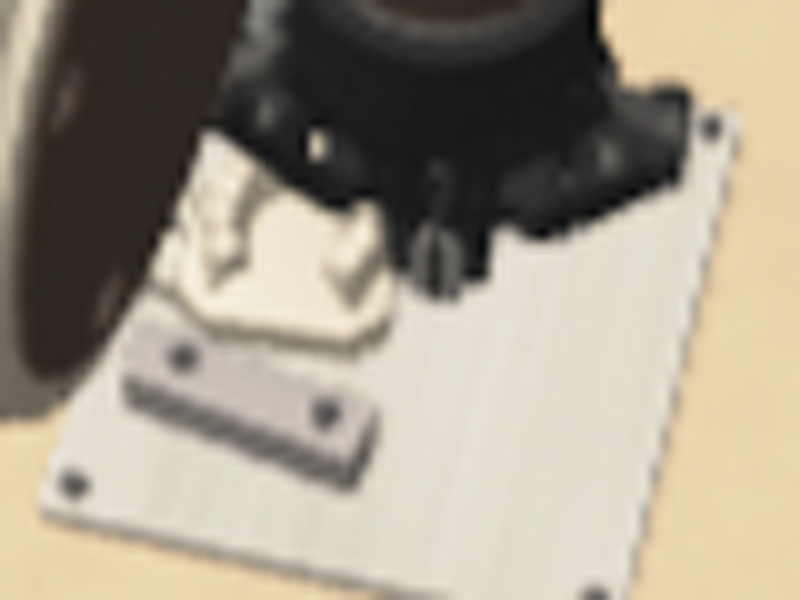

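The stop is felt at 8 N. I retreat, check the cast and measure the wedge.

>>> {"method": "step_arm", "body": {"rows": [[[0,-10,0],0],[[0,-20,0],0],[[0,-30,-30],0],[[0,-30,-70],0],[[0,-60,-70],0],[[0,-100,-70],0],[[0,-100,-70],0]], "claw": -1}}

```text
clock: 14.9
eef_pos: [0.5425, -0.1908, 0.1598]
tool_rot: [-0.003, 1.0, 0.001, 0.0]
ft_force: [1.6, 0.8, -0.9]
grip_width: 0.0851
grasp_force: 0.0
```

```bash
python3 - <<'E'
from h import *
Z=np.load('scene.npz')['im']; P=np.load('scene.npz')['P']
for n,b in [('top',(365,190,415,215)),('scene',(373,210,430,250))]:
    im=np.load(n+'.npz')['im']; hsv=cv2.cvtColor(im,cv2.COLOR_RGB2HSV)
    x0,y0,x1,y1=b; s=hsv[y0:y1,x0:x1,1]; t,m=cv2.threshold(s,0,1,cv2.THRESH_BINARY+cv2.THRESH_OTSU)
    k=np.zeros((400,640),np.uint8); k[y0:y1,x0:x1]=m
    N,l,st,_=cv2.connectedComponentsWithStats(k); k=l==1+np.argmax(st[1:,4])
    print(n,t,k.sum(),fit({n:k},WEDGE,(.511,-.297,-.265),0,.024))
M={}
for n in ['scene','top']:
    im,d=bot.camera(n); m=seg('cast',n,(318,195) if n=='top' else (315,210))
    if m is not None:
        q=fit({n:m},CAST,(*cw(2,0),A),.01,.032); p=q[0]; e=p[:2]-C; print(n,q,'cradle',e[0]*np.cos(A)+e[1]*np.sin(A),-e[0]*np.sin(A)+e[1]*np.cos(A),p[2]-A)
    save(im,n+'5.png')
    if n=='scene': save(cv2.resize(im[170:250,285:405],(780,520),interpolation=cv2.INTER_CUBIC),'g5.png')
    m=seg('wedge',n,(391,201) if n=='top' else (402,232))
    if m is not None: print(n,fit({n:m},WEDGE,(.511,-.297,-.265),0,.024))
E
```

```text
top 139.0 292 (array([ 0.51  , -0.2949, -0.2613]), np.float64(0.162))
scene 88.0 485 (array([ 0.5106, -0.2966, -0.2884]), np.float64(0.117))
scene (array([ 0.5108, -0.2956, -0.2993]), np.float64(0.112))
top (array([ 0.5443, -0.0531, -0.0583]), np.float64(0.119)) cradle -0.0017672465084728009 0.0007594996894606403 0.022700000000000005
top (array([ 0.5103, -0.3022, -0.3119]), np.float64(0.455))
```

View pics/g5.png

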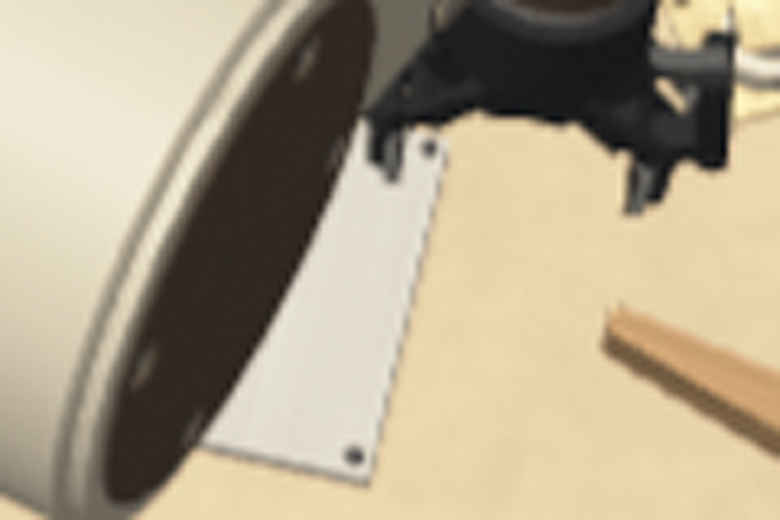

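```bash
python3 -c "
from h import *
move(.4984,-.3383,.14,np.pi-.28);move(.4984,-.3383,.076,np.pi-.28)"
```

```text
shift [45.7, -149.7, 19.6] turn -73.4 | clock 15.2 ft [-0.0, 0.7, 0.3] w 0.0851 j6 -0.34 pos [0.5426, -0.1881, 0.1597]
shift [45.6, -149.8, 83.6] turn -73.4 | clock 15.2 ft [-0.0, 0.7, 0.3] w 0.0851 j6 -0.34 pos [0.5426, -0.1881, 0.1597]
```

>>> {"method": "step_arm", "body": {"rows": [[[9,-40,5],-10],[[18,-80,10],-20],[[27,-120,15],-30],[[36,-145,19],-40],[[45.6,-149.8,19],-50],[[45.6,-149.8,19],-60],[[45.6,-149.8,19],-70],[[45.6,-149.8,19],-73.4],[[45.6,-149.8,19],-73.4],[[45.6,-149.8,19],-73.4]]}}

```text
clock: 16.45
eef_pos: [0.4986, -0.3389, 0.1409]
tool_rot: [-0.601, 0.799, 0.0, 0.0]
ft_force: [0.1, -0.3, -0.2]
grip_width: 0.0856
grasp_force: 0.0
```

```bash
python3 - <<'E'
from h import *
move(.4984,-.3383,.076,np.pi-.28)
for n in ['scene','top']:
    im,d=bot.camera(n); m=seg('cast',n,(318,195) if n=='top' else (315,210))
    if m is not None:
        q=fit({n:m},CAST,(*cw(2,0),A),.01,.032); p=q[0]; e=p[:2]-C; print(n,q,'cradle',e[0]*np.cos(A)+e[1]*np.sin(A),-e[0]*np.sin(A)+e[1]*np.cos(A),p[2]-A)
    save(im,n+'6.png')
    if n=='scene': save(cv2.resize(im[165:255,280:430],(800,480),interpolation=cv2.INTER_CUBIC),'g6.png')
E
```

```text
shift [-0.6, 0.4, 64.9] turn -0.1 | clock 16.45 ft [0.1, -0.3, -0.2] w 0.0856 j6 -1.89 pos [0.4986, -0.3389, 0.1409]
top (array([ 0.5428, -0.0537, -0.0326]), np.float64(0.079)) cradle -0.0032137815749733955 4.0099730199947745e-05 0.048400000000000006
```

View pics/g6.png

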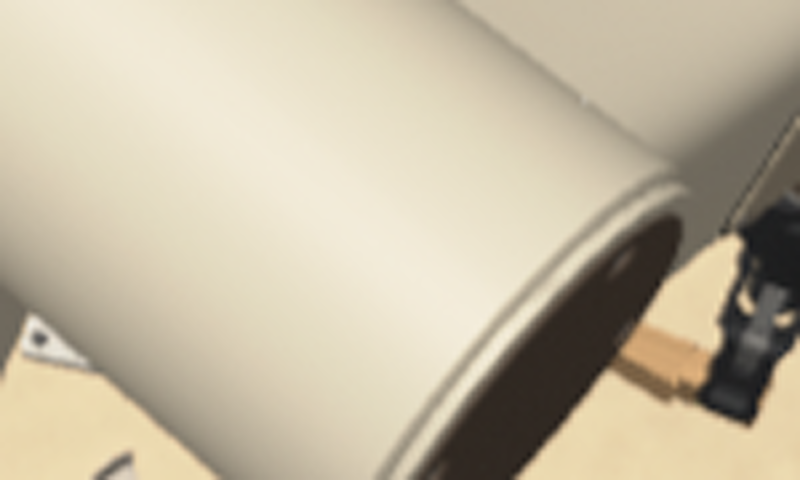

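>>> {"method": "step_arm", "body": {"rows": [[[0,0,40],0],[[0,0,60],0],[[0,0,64],0],[[0,0,64],0]]}}

```text
clock: 17.15
eef_pos: [0.4986, -0.3396, 0.0772]
tool_rot: [-0.601, 0.799, -0.0, 0.0]
ft_force: [-0.1, -0.0, -0.6]
grip_width: 0.0852
grasp_force: 0.0
```

>>> {"method": "step_arm", "body": {"rows": [[[0,0,0],0],[[0,0,0],0],[[0,0,0],0],[[0,0,0],0],[[0,0,0],0],[[0,0,0],0]], "claw": 1}}

```text
clock: 17.9
eef_pos: [0.4988, -0.3397, 0.0776]
tool_rot: [-0.601, 0.799, -0.001, 0.0]
ft_force: [-0.9, -0.7, 4.4]
grip_width: 0.0186
grasp_force: 59.1
```

>>> {"method": "step_arm", "body": {"rows": [[[0,0,-30],0],[[0,0,-60],0],[[0,0,-60],0],[[0,0,-60],0]]}}

```text
clock: 18.4
eef_pos: [0.4978, -0.339, 0.1358]
tool_rot: [-0.601, 0.799, 0.001, -0.0]
ft_force: [-0.3, -0.1, 0.1]
grip_width: 0.0186
grasp_force: 58.5
```

```bash
python3 - <<'E'
from h import *
o=bot.get_obs(); z=o['eef_pos'][2]
for n in ['scene','top']:
    im,d=bot.camera(n); 
    for r in bot.trace('wedge',n):
        print(n,r['score'],r['uv'],r['pixels'].sum())
        if r['score']>.4:
            q=fit({n:r['pixels']},WEDGE,(.511,-.297,-.28),z-.077,z-.053)
            print(q)
mc(-36,-170,.14,A+np.pi)
E
```

```text
scene 0.68 [410.0, 222.7] 163
(array([ 0.5107, -0.2949, -0.2382]), np.float64(0.732))
top 0.77 [387.9, 197.2] 273
(array([ 0.513 , -0.2887, -0.279 ]), np.float64(0.34))
shift [-113.4, 34.2, -4.4] turn -11.5 | clock 18.6 ft [-0.2, 0.3, -1.1] w 0.0189 j6 -1.89 pos [0.4977, -0.339, 0.1354]
```

```bash
python3 -c "
from h import *
mc(-42,-158,.135,A+np.pi);mc(-42,-158,.09,A+np.pi)"
```

```text
shift [-124.0, 42.4, 0.6] turn -11.5 | clock 18.6 ft [-0.2, 0.3, -1.1] w 0.0189 j6 -1.89 pos [0.4977, -0.339, 0.1354]
shift [-123.9, 42.3, 45.6] turn -11.5 | clock 18.6 ft [-0.2, 0.3, -1.1] w 0.0189 j6 -1.89 pos [0.4977, -0.339, 0.1354]
```

>>> {"method": "step_arm", "body": {"rows": [[[-40,14,0],-6],[[-80,28,0],-11.5],[[-110,38,0],-11.5],[[-124,42.4,0],-11.5],[[-124,42.4,20],-11.5],[[-124,42.4,40],-11.5],[[-124,42.4,43],-11.5],[[-124,42.4,43],-11.5],[[-124,42.4,43],-11.5]]}}

```text
clock: 19.73
eef_pos: [0.4927, -0.2091, 0.0947]
tool_rot: [-0.678, 0.735, -0.001, 0.0]
ft_force: [-0.0, 0.8, -0.5]
grip_width: 0.0189
grasp_force: 58.5
```

```bash
python3 - <<'E'
from h import *
mc(-42,-158,.09,A+np.pi)
o=bot.get_obs(); z=o['eef_pos'][2]
ims=[]
for n in ['scene','top']:
    im,d=bot.camera(n); np.savez(n+'7.npz',im=im,d=d)
    ims.append(cv2.resize(im[160:240,285:365] if n=='top' else im[180:260,290:370],(400,400),interpolation=cv2.INTER_CUBIC))
    if n=='top':
        m=seg('cast',n,(318,195))
        if m is not None:
            q=fit({n:m},CAST,(*cw(2,0),A),.01,.032); p=q[0]; e=p[:2]-C; print(n,q,'cradle',e[0]*np.cos(A)+e[1]*np.sin(A),-e[0]*np.sin(A)+e[1]*np.cos(A),p[2]-A)
save(np.hstack(ims),'g7.png')
E
```

```text
shift [-0.9, 1.4, 4.7] turn -0.0 | clock 19.73 ft [-0.0, 0.8, -0.5] w 0.0189 j6 -1.89 pos [0.4927, -0.2091, 0.0947]
top (array([ 0.5445, -0.0529, -0.0031]), np.float64(0.062)) cradle -0.0015840845409389908 0.0009750262392152686 0.0779
```

View pics/g7.png

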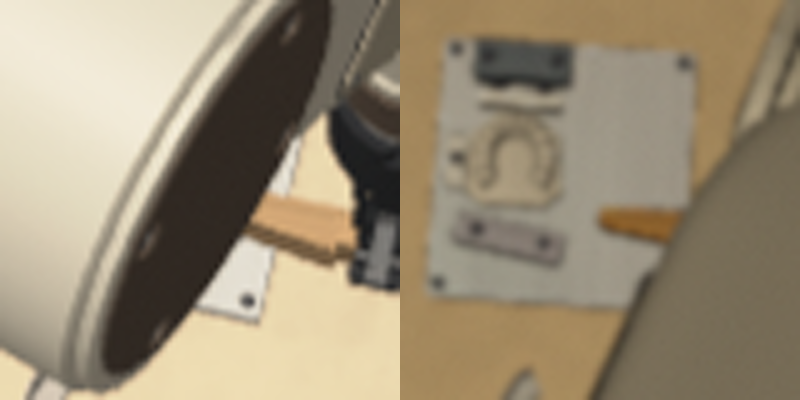

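The top view shows the cast against the stop at (515,165), with its heel to the cheek. The wedge nose at (600,215) lines up with the mouth of the gap. I lower the wedge and feed it in.

>>> {"method": "step_arm", "body": {"rows": [[[-1,1.4,3],0],[[-2,1.4,6],0],[[-8,1,6.5],0],[[-14,1,6.5],0],[[-20,1,6.5],0],[[-26,0.5,6.5],0],[[-26,0.5,6.5],0]]}}

```text
clock: 20.75
eef_pos: [0.4939, -0.1816, 0.0875]
tool_rot: [-0.678, 0.735, 0.0, 0.0]
ft_force: [-0.4, 1.0, 1.8]
grip_width: 0.0188
grasp_force: 58.8
```

>>> {"method": "step_arm", "body": {"rows": [[[-4,-0.3,0],0],[[-8,-0.6,0],0],[[-12,-0.9,0],0],[[-16,-1.2,0],0],[[-16,-1.2,0],0]]}}

```text
clock: 21.38
eef_pos: [0.4963, -0.1664, 0.0875]
tool_rot: [-0.678, 0.735, 0.0, 0.0]
ft_force: [-0.1, 0.7, 2.1]
grip_width: 0.0189
grasp_force: 59.0
```

```bash
python3 - <<'E'
from h import *
mc(-40,-112,.088,A+np.pi)
E
```

```text
shift [-4.0, -0.5, -0.5] turn 0.0 | clock 21.38 ft [-0.1, 0.7, 2.1] w 0.0189 j6 -1.81 pos [0.4963, -0.1664, 0.0875]
```

>>> {"method": "step_arm", "body": {"rows": [[[-4,-0.6,-0.3],0],[[-8,-1,-0.3],0],[[-12,-1.5,-0.3],0],[[-12,-1.5,-0.3],0]]}}

```text
clock: 21.88
eef_pos: [0.4986, -0.1542, 0.0876]
tool_rot: [-0.678, 0.735, 0.0, 0.0]
ft_force: [-0.1, -0.1, 1.9]
grip_width: 0.0185
grasp_force: 58.9
```

>>> {"method": "step_arm", "body": {"rows": [[[-4,-0.6,0],0],[[-8,-1.2,0],0],[[-8,-1.2,0],0]]}}

```text
clock: 22.25
eef_pos: [0.5004, -0.1464, 0.0876]
tool_rot: [-0.678, 0.735, 0.0, 0.0]
ft_force: [-0.6, 0.2, 1.1]
grip_width: 0.019
grasp_force: 58.8
```

>>> {"method": "step_arm", "body": {"rows": [[[-4,-0.6,0],0],[[-8,-1.2,0],0],[[-8,-1.2,0],0]]}}

```text
clock: 22.62
eef_pos: [0.5018, -0.139, 0.0876]
tool_rot: [-0.678, 0.735, 0.0, -0.001]
ft_force: [-3.9, -2.8, 2.9]
grip_width: 0.0188
grasp_force: 59.3
```

Contact is felt with the nose at about 18 mm. I release, go behind the tail and push on its end with shut fingers.

>>> {"method": "step_arm", "body": {"rows": [[[0,0,0],0],[[0,0,0],0],[[0,0,0],0],[[0,0,-30],0],[[0,0,-50],0],[[0,0,-50],0]], "claw": -1}}

```text
clock: 23.38
eef_pos: [0.5038, -0.1394, 0.1393]
tool_rot: [-0.678, 0.735, -0.002, 0.001]
ft_force: [-1.1, -0.6, -0.2]
grip_width: 0.0854
grasp_force: 0.0
```

```bash
python3 - <<'E'
from h import *
mc(-37,-138,.138,A+np.pi)
mc(-37,-118,.090,A+np.pi)
E
```

```text
shift [49.5, 1.8, 1.3] turn 0.0 | clock 23.38 ft [-1.1, -0.6, -0.2] w 0.0854 j6 -1.76 pos [0.5038, -0.1394, 0.1393]
shift [29.4, 2.0, 49.3] turn 0.0 | clock 23.38 ft [-1.1, -0.6, -0.2] w 0.0854 j6 -1.76 pos [0.5038, -0.1394, 0.1393]
```

>>> {"method": "step_arm", "body": {"rows": [[[30,1,-5],0],[[50,1.5,0],0],[[50,1.5,0],0],[[50,1.5,0],0],[[50,1.5,25],0],[[50,1.5,45],0],[[50,1.5,49],0],[[50,1.5,49],0]], "claw": 1}}

```text
clock: 24.38
eef_pos: [0.4969, -0.1885, 0.0887]
tool_rot: [-0.678, 0.735, 0.0, -0.0]
ft_force: [-0.1, -0.4, 0.6]
grip_width: 0.0001
grasp_force: 0.0
```

>>> {"method": "step_arm", "body": {"rows": [[[-4,0,0],0],[[-8,0,0],0],[[-12,0,0],0],[[-15,0,0],0],[[-15,0,0],0]]}}

```text
clock: 25.0
eef_pos: [0.498, -0.1736, 0.0887]
tool_rot: [-0.678, 0.735, 0.0, -0.0]
ft_force: [-0.6, 0.7, -1.0]
grip_width: -0.0004
grasp_force: 0.0
```

>>> {"method": "step_arm", "body": {"rows": [[[-2,0,0],0],[[-4,0,0],0],[[-4,0,0],0]]}}

```text
clock: 25.38
eef_pos: [0.4983, -0.1698, 0.0887]
tool_rot: [-0.678, 0.735, 0.0, -0.0]
ft_force: [0.0, 0.3, 0.3]
grip_width: -0.0003
grasp_force: 0.0
```

>>> {"method": "step_arm", "body": {"rows": [[[-2,0,0],0],[[-4,0,0],0],[[-4,0,0],0]]}}

```text
clock: 25.75
eef_pos: [0.4987, -0.1668, 0.0889]
tool_rot: [-0.678, 0.735, -0.001, -0.001]
ft_force: [-1.9, -5.0, 0.9]
grip_width: -0.0002
grasp_force: 2.6
```

>>> {"method": "step_arm", "body": {"rows": [[[-2,-0.3,0],0],[[-4,-0.6,0],0],[[-4,-0.6,0],0]]}}

```text
clock: 26.12
eef_pos: [0.4995, -0.163, 0.0888]
tool_rot: [-0.678, 0.735, -0.001, -0.001]
ft_force: [-0.7, -5.9, -0.5]
grip_width: 0.0004
grasp_force: 2.6
```

>>> {"method": "step_arm", "body": {"rows": [[[-2,-0.3,0],0],[[-4,-0.6,0],0],[[-4,-0.6,0],0]]}}

```text
clock: 26.5
eef_pos: [0.5003, -0.1593, 0.0888]
tool_rot: [-0.678, 0.735, -0.001, -0.001]
ft_force: [-1.4, -6.2, 0.4]
grip_width: -0.0003
grasp_force: 3.1
```

>>> {"method": "step_arm", "body": {"rows": [[[-2,-0.3,0],0],[[-4,-0.6,0],0],[[-4,-0.6,0],0]]}}

```text
clock: 26.88
eef_pos: [0.5011, -0.1556, 0.0888]
tool_rot: [-0.678, 0.735, -0.001, -0.002]
ft_force: [-1.3, -6.6, 0.0]
grip_width: -0.0003
grasp_force: 3.5
```

>>> {"method": "step_arm", "body": {"rows": [[[-2,-0.3,0],0],[[-4,-0.6,0],0],[[-4,-0.6,0],0]]}}

```text
clock: 27.25
eef_pos: [0.5019, -0.1519, 0.0888]
tool_rot: [-0.677, 0.736, -0.001, -0.002]
ft_force: [-2.7, -7.6, 1.2]
grip_width: 0.0
grasp_force: 3.9
```

>>> {"method": "step_arm", "body": {"rows": [[[-2,-0.3,0],0],[[-4,-0.6,0],0],[[-4,-0.6,0],0]]}}

```text
clock: 27.62
eef_pos: [0.5027, -0.1482, 0.0888]
tool_rot: [-0.677, 0.736, -0.001, -0.002]
ft_force: [-2.7, -8.2, 0.6]
grip_width: 0.0002
grasp_force: 4.3
```

>>> {"method": "step_arm", "body": {"rows": [[[-2,-0.3,0],0],[[-4,-0.6,0],0],[[-4,-0.6,0],0]]}}

```text
clock: 28.0
eef_pos: [0.5035, -0.1445, 0.0888]
tool_rot: [-0.677, 0.736, -0.001, -0.002]
ft_force: [-1.9, -9.2, 0.8]
grip_width: 0.0001
grasp_force: 4.7
```

>>> {"method": "step_arm", "body": {"rows": [[[-2,-0.3,0],0],[[-4,-0.6,0],0],[[-4,-0.6,0],0]]}}

```text
clock: 28.38
eef_pos: [0.5043, -0.1409, 0.0888]
tool_rot: [-0.677, 0.736, -0.002, -0.003]
ft_force: [-3.5, -10.1, 1.0]
grip_width: 0.0001
grasp_force: 5.1
```

>>> {"method": "step_arm", "body": {"rows": [[[-2,-0.3,0],0],[[-4,-0.6,0],0],[[-4,-0.6,0],0]]}}

```text
clock: 28.75
eef_pos: [0.5048, -0.1387, 0.0889]
tool_rot: [-0.677, 0.736, -0.003, -0.005]
ft_force: [-4.0, -15.8, 1.3]
grip_width: -0.0
grasp_force: 8.0
```

```bash
python3 - <<'E'
from h import *
mc(-33,-90,.089,A+np.pi)
im,d=bot.camera('top')
m=seg('cast','top',(318,195))
if m is not None:
    q=fit({'top':m},CAST,(*cw(5,0),A),.01,.032); p=q[0]; e=p[:2]-C; print(q,'cradle',e[0]*np.cos(A)+e[1]*np.sin(A),-e[0]*np.sin(A)+e[1]*np.cos(A),p[2]-A)
save(cv2.resize(im[160:240,280:400],(780,520),interpolation=cv2.INTER_CUBIC),'g8.png')
E
```

```text
shift [2.3, -1.3, -0.1] turn -0.2 | clock 28.75 ft [-4.0, -15.8, 1.3] w -0.0 j6 -1.75 pos [0.5048, -0.1387, 0.0889]
(array([ 0.5534, -0.0519, -0.0971]), np.float64(0.397)) cradle 0.007205823513177333 0.002691859486849211 -0.016100000000000003
```

View pics/g8.png

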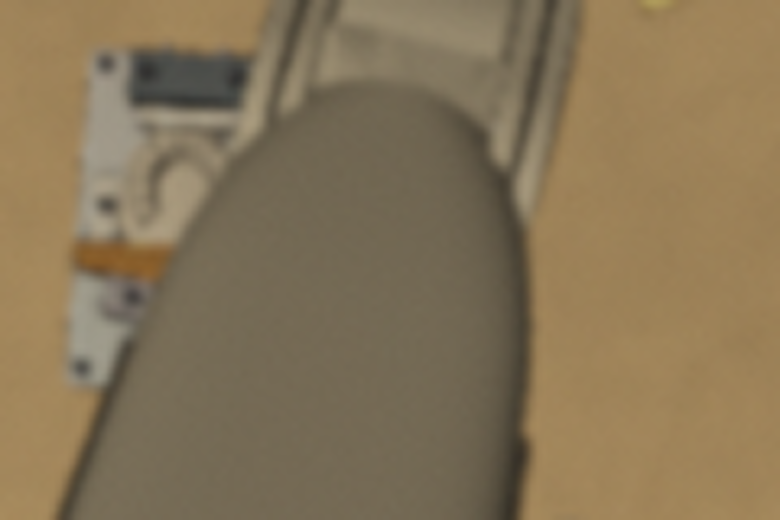

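The last step took the force from 10 to 16 N after about 28 mm of drive, so the pad is at its hard stop. The picture shows the wedge through the gap with its nose at (75,255) and the front on the pad. I back off.

>>> {"method": "step_arm", "body": {"rows": [[[3,0,0],0],[[8,0,0],0],[[20,0,0],0],[[35,0,-10],0],[[40,0,-60],0],[[40,0,-110],0],[[80,0,-140],0],[[130,0,-140],0],[[180,0,-140],0],[[180,0,-140],0]]}}

```text
clock: 30.1
eef_pos: [0.4908, -0.3178, 0.2294]
tool_rot: [-0.676, 0.737, -0.001, 0.0]
ft_force: [-0.6, 1.3, 0.2]
grip_width: 0.0003
grasp_force: 0.0
```

```bash
python3 - <<'E'
from h import *
im,d=bot.camera('top'); o=bot.get_obs(); print(o['clock'],o['ft_force'],o['eef_pos'])
m=seg('cast','top',(318,195))
if m is not None:
    q=fit({'top':m},CAST,(*cw(5,0),A),.01,.032); p=q[0]; e=p[:2]-C; print(q,'cradle',e[0]*np.cos(A)+e[1]*np.sin(A),-e[0]*np.sin(A)+e[1]*np.cos(A),p[2]-A)
for r in bot.trace('wedge','top')[:1]:
    q=fit({'top':r['pixels']},WEDGE,(*cw(-33,-12),A),.01,.034); p=q[0]; e=p[:2]-C; print(r['score'],q,'cradle',e[0]*np.cos(A)+e[1]*np.sin(A),-e[0]*np.sin(A)+e[1]*np.cos(A),p[2]-A)
save(cv2.resize(im[160:240,280:360],(600,600),interpolation=cv2.INTER_CUBIC),'g9.png')
E
```

```text
30.15 [ 0.06589094  1.36718017 -0.37804206] [ 0.4908763  -0.31586858  0.22909921]
(array([ 0.5533, -0.0548, -0.0975]), np.float64(0.149)) cradle 0.007340794604956023 -0.00020672340904734452 -0.0165
0.6 (array([ 0.5129, -0.0668, -0.0839]), np.float64(0.161)) cradle -0.03195580817455476 -0.015436201732001952 -0.0029
```

```bash
python3 -c "
from h import *
print(bot.job_done())"
```

```text
the job is handed in; nothing more can be done
None
```

The job is handed in at about 30 s on the clock. The pale cast measures square and against the stop, 7.3 mm in x, which is pad fully back. The wedge was driven until the force rose to 16 N and then let go, and the arm is clear. I viewed 11 pictures, one over the limit of 10, and `job_done()` returned no verdict.

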